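# Clear and hold open the lid of a dust hood

### The arm

A 6-joint arm with a two-finger parallel gripper is mounted at the origin on the work surface. World frame = base frame: x ahead of the robot, y to its left, z up, the work surface at z = 0. Lengths are in m, angles in rad, forces in N, time in s.
With the tool pointing down it reaches from about 0.35 to 0.975 m from the base axis. Payload 7.1 kg.
Tool frame: the origin (TCP) lies midway between the tips of the shut fingers; the grasp point (between the pads) lies 19 mm behind it; z points along the fingers, y is the line along which they close (so a half turn about z gives the same grasp; the last joint's range is limited). The gripper opens to 88 mm and grips with 3 to 60 N. Pads are 20 mm wide; open, the fingers measure 115 mm over their backs; the gripper's body (75 mm by 178 mm) begins 61 mm behind the grasp point.
Start: joints at [-1.13, 0.423, 1.63, -0, 1.089, -0.019], TCP at [0.277, -0.56, 0.223] pointing down, gripper open.
Joint ranges: [-3, 3], [-0.9, 2.11], [0.09, 2.58], [-1.31, 4.45], [0.11, 2.69], [-2.54, 2.54]. Speed limits (rad/s): [2.39, 2.39, 3.01, 3.14, 3.14, 3.14].

### API

Orientations are given as a unit quaternion [w, x, y, z].
In Python, from station import move_pose, movel, movej, command_gripper, wait, inverse_kinematics, read_camera, camera_info, MotionError, job_done, get_time, get_joint_pos, get_qvel, get_effort, get_tcp_pos, get_ee_rot, get_ft_force, get_ft_torque, get_grip_width, get_finger_force gives the robot as it stands. Calls block until the motion is done:
- move_pose(position, orientation): joint-space move of the TCP to a pose.
- movel(position, frame=None, v=0.15, until_force=None): straight line of the TCP; frame=None keeps the orientation; v is the mean speed in m/s. With until_force (N) it stops when the force on the tool has changed by that much, and returns True; else False.
- movej(angles): joint-space move.
- command_gripper(opening): opening from 0.0 (shut) to 1.0 (fully open); the grip force is fixed at half the most; returns when the fingers have stopped.
- wait(seconds).
- inverse_kinematics(position, orientation): joint angles nearest the present ones, or None.
- read_camera(name): name is "scene" or "top"; returns the picture (480x640x3 uint8, red, green, blue); there is no depth.
- camera_info(name): a dict with "intrinsics" (3x3 intrinsics, pixels), "T" (4x4, takes a point from camera to world coordinates). Camera axes: x right, y up, looking along -z (the intrinsics and any distortion apply to the point x, -y, -z); pixel columns grow to the right and rows downward; lengths in m; the calibration is good to about 2 mm. A picture is of the moment at which its call begins. camera_info takes no time and is no camera call.
A pose or a line that the arm cannot do raises MotionError and nothing moves.
- job_done(): hands the job in; it is judged then, once.
Readings, each from a call of its own:
- get_time(): time.
- get_joint_pos(): joint angles.
- get_qvel(): joint speeds.
- get_effort(): joint torques, N m.
- get_tcp_pos(): TCP position.
- get_ee_rot(): TCP orientation.
- get_ft_force(): force on the tool from outside, world axes, zero at the start.
- get_ft_torque(): the same for the moment, N m.
- get_grip_width(): opening from 0.0 (shut) to 1.0 (fully open).
- get_finger_force(): force on a finger pad.
Only numpy, scipy, OpenCV 4.12 (cv2) and the standard library are available. Lean on these libraries where they do the work, as an engineer would, in place of code of your own. Each camera call takes 0.05 s, during which the arm holds its last target. There are 200 camera calls.

### The job

I need both hands free to lift the stripped camera out of the dust hood. Take the lens that stands on the hood's clear lid and set it down upright and gently on a free spot of the green mat, leaving everything else where it is; then raise the lid and hold it 50 degrees open (measured from shut). The lid drops if it is let go, so do not let it fall, and finish while still holding it steady at that angle: do not let go.

Things in the scene. Friction and masses are not known exactly. Their poses are not given: they have to be found in the camera images.
- hood: table-top dust hood, fixed to the bench on its left or right half, 330 deep x 360 wide x 150 mm high: a chamber with clear walls 135 mm high (two round hand ports in the front one) and a white fan unit across its back. Origin at the centre of its underside; x points from its front (robot side) to the fan unit, y to the left, z up.
- lid: the hood's flat clear lid with aluminium edges, 265 x 360 x 5 mm, 0.5 to 0.8 kg, hinged along its far edge. Shut, its upper face is 140 mm above the bench and its free edge overhangs the front by 15 mm. It swings freely and falls shut from every angle. Origin on the hinge axis at mid-width, 85 mm behind the hood's origin, 135.5 mm above the bench; the lid lies to -x of it, upper face 5 mm up.
- lid_angle (a joint): opening angle of the lid in rad: 0 shut, growing as the free edge rises; a stop ends it at 1.3. The lid turns about the y axis through lid's origin, the free edge moving up and then away from the robot.
- lid_handle (a point): middle of the round bar of the lid's steel bow handle. The bar is 12 mm thick, 120 mm long along the lid's y, with a post at each end; its centre is 38 mm above the lid's upper face; in the lid's frame it lies at x = -225 mm, z = 43 mm from the hinge. The round bar can turn between closed fingers as the lid swings.
- lens: capped black camera lens standing upright on the shut lid, behind the handle: a cylinder 62 mm across (56 mm in its top 19 mm) and 95 mm tall, 0.25 to 0.5 kg. Origin at the centre of its underside, z along its axis, up.
- lens_grip (a point): point on the lens's axis 62 mm above its underside, a good height for the grip (62 mm across).
- mat: flat green work mat, 360 (x) x 280 (y) x 3 mm thick, fixed on the bench on the half where the hood is not. Origin at the centre of its underside; x points away from the robot. Its near part is free for the lens; other things lie along its far part and its two sides.
- mat_clear (a point): centre of the mat's free area, on its upper face, 75 mm from the mat's centre towards the robot; nothing lies within 75 mm of it.
- short_lens: bystander: short capped lens standing on the far part of the mat, 70 mm across, 52 mm tall. Origin under its centre.
- parts_tray: bystander: clear divided tray of small camera parts on the far part of the mat, 110 x 130 x 32 mm, fixed. Origin under its centre.
- rear_cap: bystander: black lens cap lying on the mat beyond its free area, 58 mm across, 14 mm tall. Origin under its centre.
- screwdriver: bystander: screwdriver, 170 mm long, lying along the mat's left side. Origin under its middle.
- brush: bystander: brush, 160 mm long, lying along the mat's right side. Origin under its middle.
- blower: bystander: rubber bulb blower with a nozzle, 165 mm long, 56 mm thick, lying on the bench in front of the hood. Origin under its middle.
Mind the look-alikes: they are no part of the job. What is shaped like the lens but purple or yellow is not meant.

How it is judged:
By the outcome, as a careful person would: the job done as asked, in the order asked, and still so for the second after the job is handed in, while the arm keeps its last pose, push and grip.
It also fails if it takes over 58 s, if anything falls off the work surface, if the arm or the gripper's body presses on something with over 40 N, if the wrist force passes 120 N, or if a joint passes its speed limit or range.

## Working session

There is one attempt and no reset: what is moved stays moved. The work goes in short steps, each a Python script; the robot and the scene stay as the last script left them, time stands still between calls to the robot, and variables do not carry over. Pictures are saved under pics/ and viewed, at most 10 in all, crops included, and the job is handed in when it is done.

```bash
mkdir -p pics; ls; python3 - <<'E'
from station import *
import cv2, numpy as np
np.set_printoptions(precision=4,suppress=True)
for n in("scene","top"):
    im=read_camera(n); cv2.imwrite(f"pics/{n}0.png",im[:,:,::-1]); print(n,camera_info(n))
print(get_time(),get_ee_rot())
E
```

```text
pics
scene {'intrinsics': array([[486.2235,   0.    , 309.8005],
       [  0.    , 486.2235, 241.8453],
       [  0.    ,   0.    ,   1.    ]]), 'T': array([[-0.969 ,  0.2296, -0.0908,  0.4219],
       [-0.2468, -0.8939,  0.3742,  0.521 ],
       [ 0.0047,  0.385 ,  0.9229,  1.2334],
       [ 0.    ,  0.    ,  0.    ,  1.    ]])}
top {'intrinsics': array([[468.2177,   0.    , 324.615 ],
       [  0.    , 468.2177, 235.9961],
       [  0.    ,   0.    ,   1.    ]]), 'T': array([[-0.0195,  0.9909, -0.133 ,  0.3914],
       [-0.9995, -0.0163,  0.0254,  0.1088],
       [ 0.023 ,  0.1334,  0.9908,  1.1935],
       [ 0.    ,  0.    ,  0.    ,  1.    ]])}
0.1 [-0.0007  0.9737  0.2279 -0.0001]
```

View pics/scene0.png

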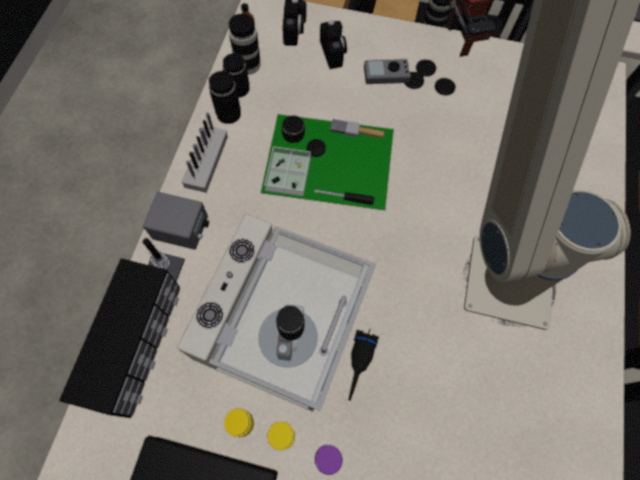

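View pics/top0.png

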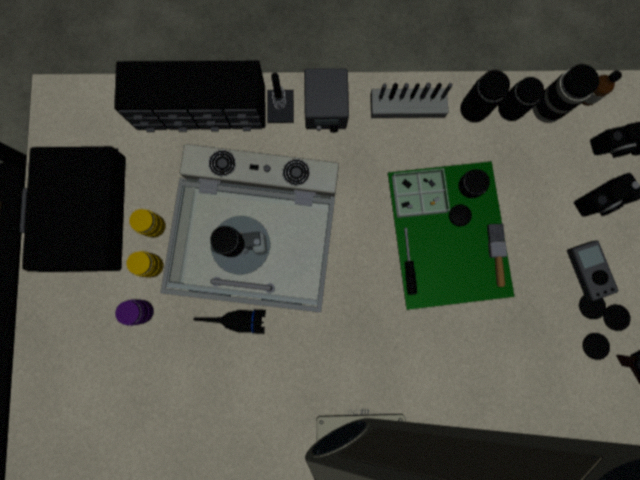

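Scene view: the black lens stands on the lid at scene (290,322) / top (227,240). The handle bar is at scene (333,325) / top (242,285), and the mat is green. Candidates that could be taken for the lens, in scene pixels:
- Black lens on the lid (290,322): my choice.
- Yellow (238,422) and (281,436), purple (328,460): wrong colour.
- short_lens (293,127): on the mat.
- Black bench lenses (225,95), (236,73), (244,40): not on the lid.

I'll check the choice in one close crop.

```bash
python3 - <<'E'
import cv2,numpy as np
a=cv2.imread("pics/scene0.png")[215:410,180:380]; b=cv2.imread("pics/top0.png")[140:335,150:350]
cv2.imwrite("pics/crop.png",cv2.resize(np.hstack([a,b]),None,fx=2,fy=2,interpolation=cv2.INTER_CUBIC))
for n in("scene","top"):
    im=cv2.imread(f"pics/{n}0.png");h=cv2.cvtColor(im,cv2.COLOR_BGR2HSV)
    m=cv2.inRange(h,(45,100,40),(75,255,255)); m=cv2.morphologyEx(m,cv2.MORPH_CLOSE,np.ones((25,25)))
    c=max(cv2.findContours(m,0,2)[0],key=cv2.contourArea);print(n,"mat",cv2.boxPoints(cv2.minAreaRect(c)).tolist(), cv2.approxPolyDP(c,8,True)[:,0].tolist())
    g=cv2.cvtColor(im,cv2.COLOR_BGR2GRAY)
    m=(g<50).astype(np.uint8)
    k,l,s,ce=cv2.connectedComponentsWithStats(m)
    for i in range(1,k):
        if s[i,4]>150: print(s[i].tolist(),ce[i].round(1))
E
```

```text
scene mat [[260.8372497558594, 192.17185974121094], [271.9122009277344, 112.43224334716797], [394.9281311035156, 129.5177764892578], [383.8531799316406, 209.25738525390625]] [[278, 115], [262, 192], [384, 208], [391, 129], [333, 132], [329, 121]]
[0, 0, 52, 82, 2173] [16.9 27.3]
[283, 0, 23, 45, 717] [292.9  20.6]
[347, 0, 29, 13, 294] [361.5   4.9]
[416, 0, 118, 56, 3189] [475.9  18.4]
[229, 4, 25, 34, 544] [241.8  23.8]
[321, 22, 25, 46, 799] [332.2  43.7]
[210, 38, 49, 85, 2187] [232.8  81.2]
[367, 61, 68, 27, 585] [411.5  75.3]
[625, 65, 15, 304, 3954] [632.7 224. ]
[435, 79, 20, 16, 234] [444.6  86.2]
[281, 116, 25, 28, 530] [292.7 129.3]
[306, 139, 20, 18, 270] [316.1 147.3]
[343, 192, 32, 13, 268] [358.8 198.1]
[481, 222, 26, 53, 975] [493.8 248.1]
[147, 229, 51, 19, 414] [174.9 238.4]
[60, 259, 116, 158, 8973] [117.9 338.8]
[277, 307, 27, 34, 678] [290.  322.6]
[350, 331, 28, 67, 784] [361.8 353.5]
[624, 382, 16, 98, 1462] [632.  431.3]
[131, 437, 146, 43, 3833] [191.7 464.1]
top mat [[387.2361145019531, 172.52520751953125], [494.2456359863281, 157.5936279296875], [513.569824
[... 198 characters left out ...]
93.6]
[461, 63, 161, 59, 5425] [535.2  94.1]
[304, 68, 44, 64, 1418] [324.8  98.8]
[268, 72, 25, 51, 801] [279.5 103.3]
[372, 113, 74, 5, 252] [405.9 115.2]
[590, 122, 50, 35, 1224] [617.6 140.6]
[0, 142, 126, 338, 17479] [ 54.  229.3]
[209, 151, 26, 24, 443] [221.9 162.6]
[283, 160, 26, 25, 429] [295.8 171.9]
[388, 162, 126, 146, 11227] [454.8 243. ]
[574, 173, 66, 43, 1578] [608.6 196. ]
[221, 180, 73, 11, 181] [256.3 185.1]
[211, 226, 49, 31, 990] [230.6 241. ]
[567, 241, 63, 90, 2000] [598.4 294.2]
[116, 300, 37, 25, 757] [134.3 311.8]
[194, 310, 71, 24, 933] [240.2 320.6]
[583, 333, 27, 27, 561] [595.8 345.7]
[617, 350, 23, 33, 343] [631.4 362.8]
[306, 419, 334, 61, 15364] [467.9 454.1]
```

View pics/crop.png

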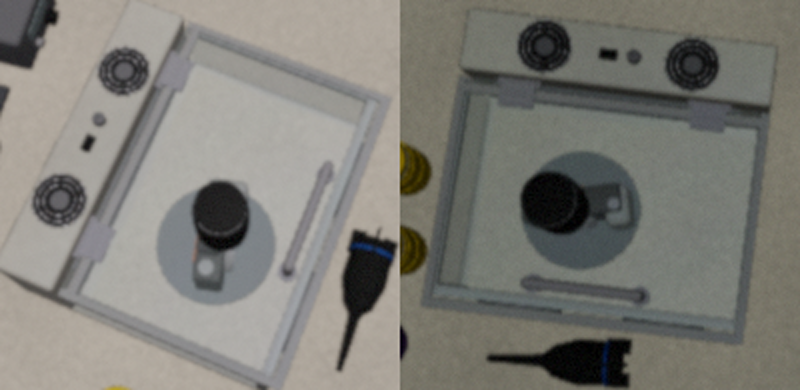

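Crop: the lens on the lid is black and capped, as described; the camera and grey disc show through beneath it. The handle bar ends are at about scene (343,299), (324,350) and top (214,281), (271,288).

```bash
cat > vis.py <<'E'
import cv2,numpy as np
from station import camera_info
np.set_printoptions(precision=4,suppress=True)
def ray(n,p):
    i=camera_info(n);K=i["intrinsics"];T=i["T"]
    d=np.linalg.solve(K,[p[0],p[1],1.]);d=T[:3,:3]@(d*[1,-1,-1])
    return T[:3,3],d/np.linalg.norm(d)
def plane(n,p,z):
    o,d=ray(n,p);return o+d*(z-o[2])/d[2]
def tri(ps,pt):
    (a,u),(b,v)=ray("scene",ps),ray("top",pt)
    s,t=np.linalg.lstsq(np.c_[u,-v],b-a,rcond=None)[0]
    p,q=a+s*u,b+t*v;return (p+q)/2,np.linalg.norm(p-q)
def project(n,X):
    i=camera_info(n);T=i["T"];c=T[:3,:3].T@(np.asarray(X)-T[:3,3]);p=i["intrinsics"]@(c*[1,-1,-1]);return p[:2]/p[2]
E
python3 - <<'E'
from vis import *
R={}
for n,roi in(("scene",(318,288,352,360)),("top",(208,274,280,297))):
    x0,y0,x1,y1=roi;im=cv2.imread(f"pics/{n}0.png");g=cv2.cvtColor(im,cv2.COLOR_BGR2GRAY)[y0:y1,x0:x1]
    m=(g<np.median(g)-25).astype(np.uint8)
    k,l,s,c=cv2.connectedComponentsWithStats(m)
    ii=np.argsort(-s[1:,4])[:3]+1
    print(n,np.median(g),[(s[i].tolist(),(c[i]+[x0,y0]).round(1)) for i in ii])
    for i in ii[:2]:
        pts=np.argwhere(l==i)[:,::-1].astype(np.float32)+[x0,y0]
        r=cv2.minAreaRect(pts.astype(np.float32));print(r)
print("lens mid",tri((290,322.6),(227.5,241.3)))
a=tri((343.5,299),(271,287.5));b=tri((324,350.5),(214,281.5));print("handle",a,b,(a[0]+b[0])/2)
d=b[0]-a[0];print("yaw",np.degrees(np.arctan2(-d[0],d[1])))
for ps,pt in(((374,263.5),(320,310)),((312.5,409),(162.5,292.5)),):print("frontcorner",tri(ps,pt))
M=[tri(s,t) for s,t in(((278,115),(491,162)),((262,192),(388,173)),((384,208),(407,308)),((393,129),(513,296)))]
for m in M:print("mat",m)
print("c",np.mean([m[0] for m in M],0))
E
```

```text
scene 163.0 [([2, 8, 27, 59, 326], array([332.6, 325.4])), ([28, 22, 6, 18, 42], array([348.9, 318.8])), ([15, 62, 5, 10, 28], array([335.1, 354.6]))]
((333.3422546386719, 325.1354675292969), (7.244745254516602, 62.025848388671875), 21.595312118530273)
((349.0000305175781, 318.5), (2.8460497856140137, 17.39252471923828), 18.43494987487793)
top 104.0 [([3, 4, 62, 14, 184], array([240.8, 283.7])), ([0, 19, 23, 4, 41], array([220. , 294.3])), ([44, 13, 4, 2, 4], array([253.5, 287.2]))]
((241.52389526367188, 284.3121032714844), (61.648162841796875, 6.583259582519531), 7.253195762634277)
((219.03848266601562, 294.1923522949219), (22.20221710205078, 1.8605209589004517), 7.125016689300537)
lens mid (array([0.5189, 0.2925, 0.1872]), np.float64(0.0012582394640341002))
handle (array([0.4183, 0.2023, 0.1556]), np.float64(0.00014581140512813734)) (array([0.4338, 0.327 , 0.156 ]), np.float64(8.601166442770598e-05)) [0.4261 0.2646 0.1558]
yaw -7.1156359717804
frontcorner (array([0.367 , 0.0953, 0.1436]), np.float64(6.461328892253478e-05))
frontcorner (array([0.4207, 0.4494, 0.1212]), np.float64(0.016136577523590916))
mat (array([ 0.744 , -0.369 , -0.0052]), np.float64(0.0004676594283095023))
mat (array([ 0.7124, -0.0898,  0.0109]), np.float64(0.0010326509642207143))
mat (array([ 0.3653, -0.1237,  0.0156]), np.float64(0.0013911530149371112))
mat (array([ 0.3896, -0.3955,  0.01  ]), np.float64(0.0008533059624205235))
c [ 0.5528 -0.2445  0.0078]
```

```bash
python3 - <<'E'
from vis import *
print(tri((333.3,325.1),(241.5,284.3)))
for z in(.1785,.157,.14):print(z,plane("scene",(333.3,325.1),z),plane("top",(241.5,284.3),z))
a=cv2.imread("pics/scene0.png")[285:365,310:360]; b=cv2.imread("pics/top0.png")[270:302,205:285]
A=cv2.resize(a,None,fx=7,fy=7,interpolation=cv2.INTER_CUBIC)
B=cv2.resize(b,None,fx=5,fy=5,interpolation=cv2.INTER_CUBIC)
C=np.zeros((560,760,3),np.uint8);C[:560,:350]=A;C[:160,355:755]=B
C=cv2.convertScaleAbs(C,alpha=1.3);cv2.imwrite("pics/hand.png",C)
E
```

```text
(array([0.4268, 0.2669, 0.1555]), np.float64(0.0004379029311938587))
0.1785 [0.4269 0.2723 0.1785] [0.4258 0.2634 0.1785]
0.157 [0.427  0.2673 0.157 ] [0.4265 0.2667 0.157 ]
0.14 [0.4271 0.2632 0.14  ] [0.4271 0.2693 0.14  ]
```

View pics/hand.png

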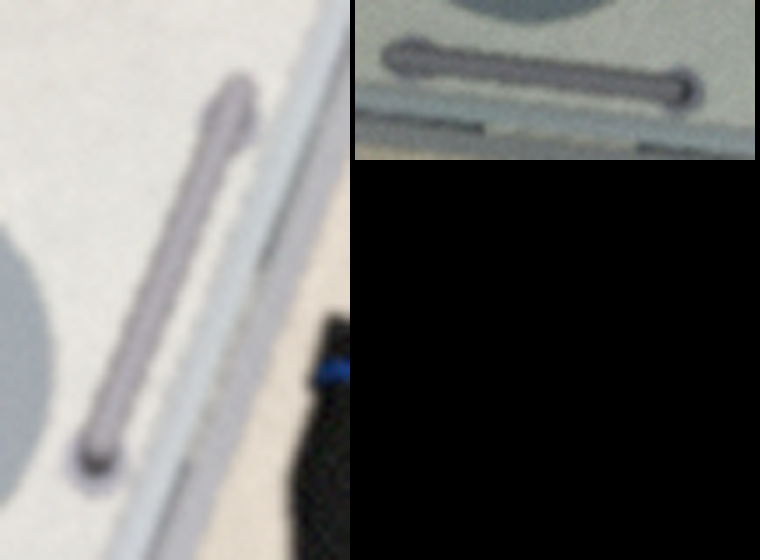

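The crop shows the bar with a foot disc under each end. The bar's own ends are at scene (344,297.6), (325.7,346.7) and top (212.5,281.2), (266,287.6); the darker round patches are the feet.

```bash
python3 - <<'E'
from vis import *
from station import *
from scipy.spatial.transform import Rotation as Rn
a=tri((343.7,298.2),(266,287.6));b=tri((325.7,346.2),(212.8,281.2));print("bar",a,b,(a[0]+b[0])/2)
dirs=[]
for n,c,ang in(("scene",(333.3,325.1),21.6+90),("top",(241.5,284.3),7.25)):
    u=np.r_[np.cos(np.radians(ang)),np.sin(np.radians(ang))]*25
    p,q=plane(n,np.array(c)-u,.1785),plane(n,np.array(c)+u,.1785);d=p-q;d*=np.sign(d[1]);print(n,"yaw",np.degrees(np.arctan2(-d[0],d[1])))
C=[]
for n,px in(("scene",((278,115),(262,192),(384,208),(393,129))),("top",((491,162),(388,173),(407,308),(513,296)))):
    P=np.array([plane(n,p,.003) for p in px]);C.append(P);print(n,P.mean(0))
P=(C[0]+C[1])/2;ax=P[0]+P[1]-P[2]-P[3];ax/=np.linalg.norm(ax);print("mat c",P.mean(0),"yaw",np.degrees(np.arctan2(ax[1],ax[0])),"clear",P.mean(0)-.075*ax)
# lens outline: widths and predicted mid reprojection
print("feet",tri((333,326.7),(244,284.7)))
def q(y): y=np.radians(y)/2; return [0,np.cos(y),np.sin(y),0]
for y in(-7,173):print(inverse_kinematics([.519,.2925,.183],q(y)))
for y in(83,-97):
  r=Rn.from_euler('z',y,degrees=True)*Rn.from_euler('x',180,degrees=True)
  for f in(0,15,25,35):
    h=np.radians(-7); ax=np.array([-np.sin(h),np.cos(h),0])
    R=Rn.from_rotvec(ax*np.radians(f))*r; z=R.apply([0,0,1])
    qq=R.as_quat(scalar_first=True)
    for pos in ([.427,.265,.1785],[.539,.251,.3355]): print(y,f,z,inverse_kinematics(np.array(pos)+.019*z,qq))
E
```

```text
bar (array([0.4179, 0.21  , 0.1879]), np.float64(0.0007911329449269038)) (array([0.4327, 0.3229, 0.1877]), np.float64(0.0010290395128387559)) [0.4253 0.2664 0.1878]
scene yaw -8.003930971653256
top yaw -8.298290622442686
scene [ 0.5528 -0.247   0.003 ]
top [ 0.5525 -0.2454  0.003 ]
mat c [ 0.5526 -0.2462  0.003 ] yaw 5.786693100682824 clear [ 0.478  -0.2538  0.003 ]
feet (array([0.4267, 0.265 , 0.1313]), np.float64(0.0005517825922685693))
[ 0.4932  0.4282  1.7266 -0.      0.9868  2.1862]
[ 0.4932  0.4282  1.7266 -0.      0.9868 -0.9554]
83 0 [ 0. -0. -1.] [ 0.5318  0.3354  1.9458 -0.      0.8604  0.6539]
83 0 [ 0. -0. -1.] [ 0.4158  0.2858  1.6059 -0.      1.2499  0.538 ]
83 15 [-0.2569  0.0315 -0.9659] [0.4505 0.4297 1.8208 0.1566 1.1175 0.4879]
83 15 [-0.2569  0.0315 -0.9659] [0.3574 0.3978 1.4683 0.1199 1.5093 0.4581]
83 25 [-0.4195  0.0515 -0.9063] [0.4077 0.5053 1.7396 0.2244 1.2862 0.424 ]
83 25 [-0.4195  0.0515 -0.9063] [0.3261 0.4787 1.3829 0.1852 1.676  0.4307]
83 35 [-0.5693  0.0699 -0.8192] [0.3731 0.5872 1.6619 0.2782 1.4494 0.382 ]
83 35 [-0.5693  0.0699 -0.8192] [0.3004 0.5616 1.3048 0.2462 1.8356 0.4186]
-97 0 [-0.  0. -1.] [ 0.5318  0.3354  1.9458  0.      0.8604 -2.4877]
-97 0 [-0.  0. -1.] None
-97 15 [-0.2569  0.0315 -0.9659] None
-97 15 [-0.2569  0.0315 -0.9659] None
-97 25 [-0.4195  0.0515 -0.9063] None
-97 25 [-0.4195  0.0515 -0.9063] None
-97 35 [-0.5693  0.0699 -0.8192] None
-97 35 [-0.5693  0.0699 -0.8192] None
```

```bash
cat > h.py <<'E'
from vis import *
from station import *
def q(y): y=np.radians(y)/2; return [0,np.cos(y),np.sin(y),0]
def st(s): print(s,"t",round(get_time(),2),"tcp",np.array(get_tcp_pos()),"F",np.array(get_ft_force()),"w",round(get_grip_width(),3),"ff",get_finger_force())
E
python3 - <<'E'
from h import *
move_pose([.519,.2925,.32],q(172.5)); st("above")
movel([.519,.2925,.183],v=.12); st("down")
command_gripper(0.5); st("grip")
for n in("scene","top"): cv2.imwrite(f"pics/{n}1.png",read_camera(n)[:,:,::-1])
movel([.519,.2925,.21],v=.08); st("lift")
movel([.519,.2925,.32],v=.15); st("up")
E
```

```text
above t 3.23 tcp [0.5194 0.2919 0.3199] F [ 0.1611  0.0268 -0.1283] w 0.998 ff 0.0
down t 4.52 tcp [0.5195 0.2928 0.1838] F [-0.3774 -0.1552  1.5653] w 1.001 ff 0.0
grip t 5.04 tcp [0.5191 0.2927 0.1833] F [-0.7606  0.5957  2.5449] w 0.703 ff 30.000440776348114
lift t 5.63 tcp [0.5191 0.2925 0.2105] F [ 0.3677 -0.6964 -4.4072] w 0.702 ff 29.99933123588562
up t 6.52 tcp [0.5184 0.2922 0.3188] F [ 0.2018  0.3258 -4.7222] w 0.702 ff 29.99931424856186
```

```bash
python3 - <<'E'
from h import *
p=np.array([.478,-.254])
move_pose([*p,.22],q(180)); st("over")
for n in("scene","top"): cv2.imwrite(f"pics/{n}2.png",read_camera(n)[:,:,::-1])
movel([*p,.062],v=.12); st("near")
wait(.3)
print(movel([*p,.040],v=.02,until_force=2.0)); st("touch")
E
```

```text
over t 8.53 tcp [ 0.4785 -0.2534  0.2202] F [ 0.0623  0.256  -3.6072] w 0.702 ff 29.99938666820526
near t 10.09 tcp [ 0.4785 -0.2543  0.0627] F [ 0.1399 -0.6814 -3.6665] w 0.702 ff 29.99941349029541
True
touch t 11.18 tcp [ 0.4779 -0.2539  0.0456] F [ 0.7976 -1.3165  3.3733] w 0.704 ff 30.000445246696472
```

View pics/scene2.png

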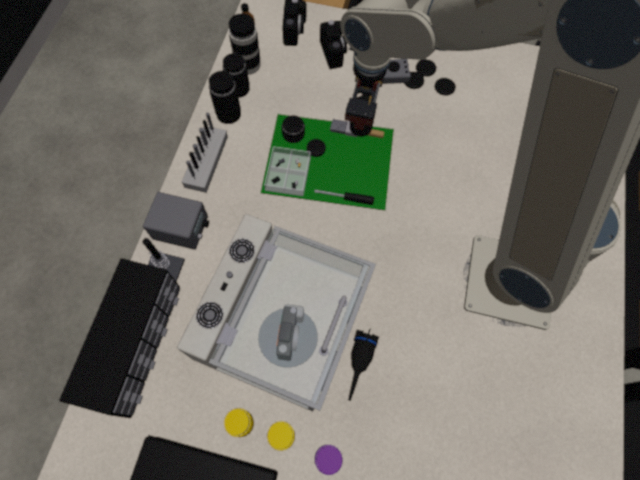

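Scene2 shows the lens lifted off the lid, held over the mat at about (362,115), with the rest unmoved. The touch came at the expected height, so I'll release, back off and move above the handle.

```bash
python3 - <<'E'
from h import *
p=np.array([.478,-.254])
command_gripper(0.9); st("open")
movel([*p,.16],v=.12); st("retreat")
move_pose([.426,.266,.27],q(82.5)); st("above bar")
for n in("scene","top"): cv2.imwrite(f"pics/{n}3.png",read_camera(n)[:,:,::-1])
a=cv2.imread("pics/scene3.png")[100:380,180:420]; b=cv2.imread("pics/top3.png")[140:420,150:530]
cv2.imwrite("pics/v3.png",cv2.resize(np.hstack([a,b]),(800,361)))
E
```

```text
open t 11.68 tcp [ 0.4769 -0.2534  0.045 ] F [ 0.5941 -0.0936 -0.0259] w 0.898 ff 0.0
retreat t 12.78 tcp [ 0.4775 -0.2537  0.1593] F [ 0.0583 -0.1711 -0.4436] w 0.898 ff 0.0
above bar t 15.12 tcp [0.4261 0.2657 0.2698] F [-0.0528 -0.2239  0.0217] w 0.901 ff 0.0
```

View pics/v3.png

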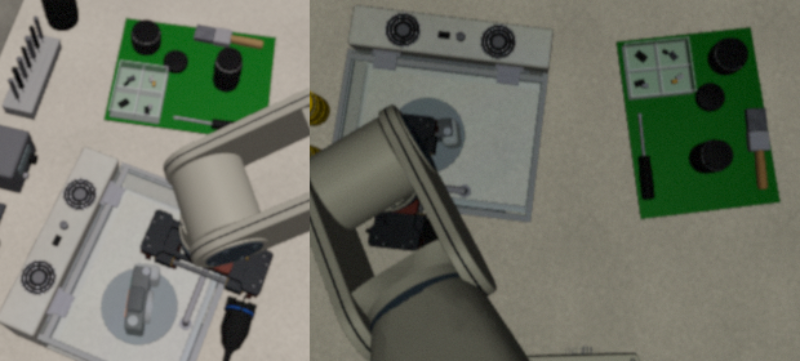

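The lens stands upright on the mat near crop (228,70), with the bystanders untouched, and the gripper is above the bar. Next I descend and grip it.

```bash
python3 - <<'E'
from h import *
print(movel([.426,.266,.1595],v=.08,until_force=6)); st("down")
command_gripper(0.0); st("grip"); wait(.2); st("settled")
print(np.array(get_ft_torque()))
E
```

```text
False
down t 16.75 tcp [0.4263 0.2662 0.16  ] F [-0.4974  0.6406  0.2035] w 0.901 ff 0.0
grip t 17.81 tcp [0.4254 0.266  0.1594] F [-3.9245  1.6995  1.7445] w 0.123 ff 30.00880479812622
settled t 18.01 tcp [0.4255 0.266  0.1595] F [-4.948   1.8492  2.7588] w 0.131 ff 30.009419918060303
[ 0.3227  0.8318 -0.089 ]
```

```bash
cat > arc.py <<'E'
from h import *
from scipy.spatial.transform import Rotation as Rn
psi=np.radians(-7.6); ex=np.array([np.cos(psi),np.sin(psi),0]); ey=np.array([-ex[1],ex[0],0])
bar=np.array([.4250,.266,.1785]); hinge=bar+.225*ex-[0,0,.043]
R0=Rn.from_euler('z',82.5,degrees=True)*Rn.from_euler('x',180,degrees=True)
def pose(th,f=.5):
    t=np.radians(th);b=hinge+ex*(-.225*np.cos(t)+.043*np.sin(t))+[0,0,.225*np.sin(t)+.043*np.cos(t)]
    R=Rn.from_rotvec(ey*t*f)*R0
    return b+.019*R.apply([0,0,1]),R.as_quat(scalar_first=True)
def angle():
    r=Rn.from_quat(get_ee_rot(),scalar_first=True)
    d=np.array(get_tcp_pos())-.019*r.apply([0,0,1])-hinge
    return np.degrees(np.arctan2(d[2],-d@ex)-np.arctan2(.043,.225)),np.hypot(d[2],d@ex)
E
python3 - <<'E'
from arc import *
for th in(3,6,10,15,20):
    p,o=pose(th); movel(p,o,v=.04); st(th); print(angle())
E
```

```text
3 t 18.45 tcp [0.4274 0.2657 0.1711] F [ 0.8523  2.7273 -4.6225] w 0.123 ff 30.006946921348572
(np.float64(2.9861490475266788), np.float64(0.22867175575813184))
6 t 18.9 tcp [0.43   0.2654 0.1828] F [ 3.3081  1.1313 -6.1842] w 0.128 ff 30.021091997623444
(np.float64(6.011569248285491), np.float64(0.22873201638529037))
10 t 19.44 tcp [0.4344 0.2648 0.1978] F [ 4.2595  1.0191 -6.882 ] w 0.126 ff 30.01346468925476
(np.float64(9.974164521720754), np.float64(0.22882529227389262))
15 t 20.08 tcp [0.4412 0.2638 0.2161] F [ 3.9084  1.2088 -7.9963] w 0.129 ff 30.01463234424591
(np.float64(14.936708438911426), np.float64(0.22893110411831702))
20 t 20.73 tcp [0.4496 0.2626 0.2338] F [ 4.3351  0.2327 -8.8731] w 0.13 ff 30.014526844024658
(np.float64(19.897916982563864), np.float64(0.22902536879567675))
```

```bash
python3 - <<'E'
from arc import *
for th in(25,30,35,40,45,50):
    p,o=pose(th); movel(p,o,v=.04); st(th)
wait(.5); st("hold"); print(angle())
for n in("scene","top"): cv2.imwrite(f"pics/{n}4.png",read_camera(n)[:,:,::-1])
a=cv2.imread("pics/scene4.png")[100:420,170:420]; b=cv2.imread("pics/top4.png")[100:420,110:530]
cv2.imwrite("pics/v4.png",cv2.resize(np.hstack([a,b]),(800,382)))
E
```

```text
25 t 21.37 tcp [0.4595 0.2612 0.2507] F [ 2.3962 -0.6368 -8.849 ] w 0.123 ff 30.011911690235138
30 t 22.01 tcp [0.4709 0.2597 0.2669] F [-2.5763 -1.6497 -4.1351] w 0.129 ff 30.00453472137451
35 t 22.65 tcp [0.4841 0.2579 0.2823] F [-6.0304 -2.963  -1.8782] w 0.123 ff 29.996822476387024
40 t 23.29 tcp [0.4981 0.2559 0.2961] F [-4.7104 -2.7459 -0.9003] w 0.125 ff 29.995185434818268
45 t 23.93 tcp [0.5132 0.2538 0.3086] F [-5.7298 -3.3003  1.2355] w 0.127 ff 29.993677139282227
50 t 24.57 tcp [0.5294 0.2515 0.3197] F [-5.2975 -4.0036  1.5969] w 0.128 ff 29.992749989032745
hold t 25.07 tcp [0.5294 0.2516 0.3196] F [-5.7915 -4.0737  1.4006] w 0.133 ff 29.992847442626953
(np.float64(50.18340747309092), np.float64(0.2302160429104782))
```

View pics/v4.png

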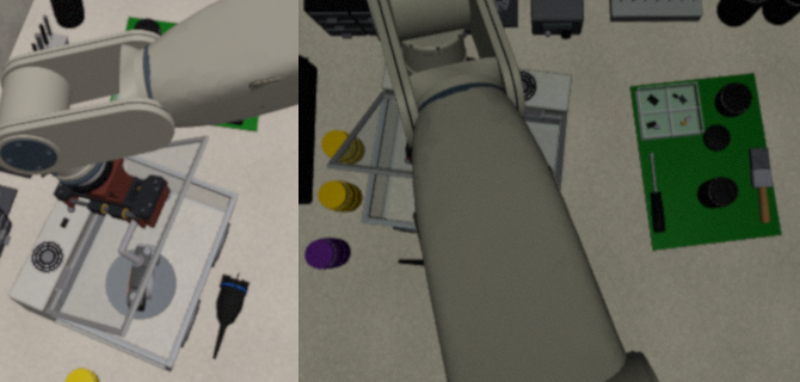

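v4 shows the lid held up at an angle, its free corners at about scene (343,215), (274,379) and top (135,236), and the mat untouched. I'll check the angle against these corners by rays.

```bash
python3 - <<'E'
from arc import *
# left free corner seen in both views
X,e=tri((274.7,378.9),(135.1,236.5)); d=X-hinge; print("left corner",X,e,np.degrees(np.arctan2(d[2],-d@ex)))
for th in(48,50,52):
    t=np.radians(th)
    u=-ex*np.cos(t)+np.array([0,0,np.sin(t)]); nrm=ex*np.sin(t)+np.array([0,0,np.cos(t)])
    for s in(1,-1):
        c=hinge+.265*u+s*.18*ey+.002*nrm; print(th,s,project("scene",c),project("top",c))
a=cv2.imread("pics/scene4.png"); b=cv2.imread("pics/top4.png")
f=lambda im,x,y:cv2.resize(im[y-25:y+25,x-25:x+25],(400,400),interpolation=cv2.INTER_CUBIC)
V=np.hstack([f(a,275,372),f(b,140,236)]);cv2.imwrite("pics/v5.png",V)
E
```

```text
left corner [0.5073 0.4308 0.3444] 0.005356905434722337 51.66989722889714
48 1 [277.8568 384.5007] [133.0413 244.0932]
48 -1 [347.4278 215.8517] [328.2847 266.5898]
50 1 [274.0329 382.5838] [132.427  239.9011]
50 -1 [344.4219 213.4077] [328.8163 262.543 ]
52 1 [270.0715 380.6187] [131.8775 235.5662]
52 -1 [341.2854 210.9613] [329.3622 258.3481]
```

View pics/v5.png

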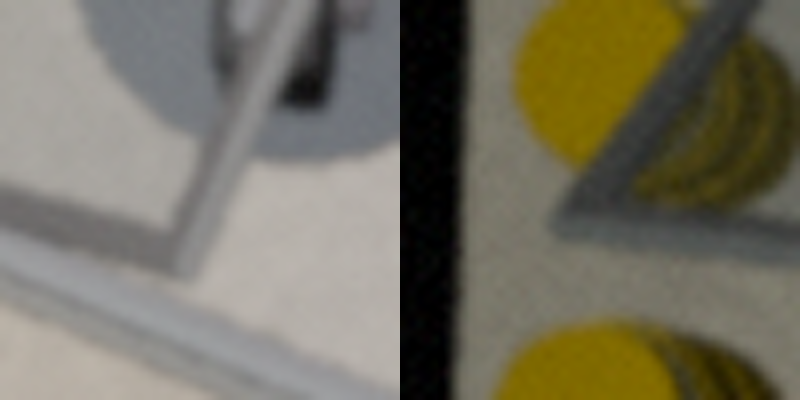

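v5 puts the lid corner at scene (272.8,381.4) and top (135,239). Both rows agree with 50° to within about 0.5°, and the kinematics give 50.2°. The lid is steady, so I'm handing in while still holding it.

```bash
python3 - <<'E'
from arc import *
st("final"); print(angle(),np.abs(get_qvel()).max()); print(job_done())
E
```

```text
final t 25.18 tcp [0.5293 0.2516 0.3196] F [-5.7768 -4.0067  2.0092] w 0.129 ff 29.99282866716385
(np.float64(50.17541787821059), np.float64(0.23022258932436535)) 0.0023008741284087112
the job is handed in; nothing more can be done
None
```

The lens stands upright on the free area of the mat, and the job was handed in at 25 s with the gripper still holding the lid steady at about 50° (50.2° from the arm's position, within about 0.6° by camera).

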